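Set a die-cast box to the scribed line on a drilling board

TASK

The bare aluminium box on the white drilling board has to be set up for drilling. First push it sideways until its long side is pressed home, flat against the dark steel fence bar, firmly enough to feel the solid bar but gently; then push it along the bar, keeping it flat against it, until its leading end is level with the black scribed line. There is no stop at the line: stop there without running more than a few millimetres past it, leave the box lying there flat against the bar, let go, and leave the things around it alone.

Things in the scene. Friction and masses are not known exactly. Their poses are not given: they have to be found in the camera images.
- box: Closed die-cast aluminium box, 94 (its x) by 119 (its y) by 34 mm high, 0.35 to 0.95 kg, loose, too wide to grip. Origin: centre of its underside. Starts on the board within 0.2 rad of parallel to the fence, its +x side 20 to 75 mm short of the fence bar, its +y end 40 to 140 mm short of the line. Smooth; board friction takes 0.6 to 5 N to overcome.
- box_side (a point): Middle of the lower edge of the box's +x side (the 119 mm long side that goes against the fence bar), 47 mm from the box's origin along its x; axes as the box's.
- box_end (a point): Middle of the lower edge of the box's +y end (the leading end, that goes to the line), 59.5 mm from the box's origin along its y; axes as the box's.
- fence: Aluminium rail of the fence, fixed on the board's far side; it fills x 0 to 30, y +-160, z 0 to 12 mm of this frame (origin on the board's surface; y along the rail, x away from the robot). Black knobs on it clamp two arms of the dark steel fence bar, 300 mm long, 16 mm high, parallel to the rail, its face somewhere from x = -16 to -52 mm: its setting is not measured and must be felt or seen.
- line: Black scribed line on the white board, 1.5 mm wide, 190 mm long, square to the fence, nothing to feel. Origin: on the line's centre line, at the board's surface; x along the line (it spans x = -125 to +65 mm), y parallel to the fence's y: a box_end that meets the line has y = 0 here.
- board: White fixed board 300 (x) by 340 (y) by 12 mm. Origin: centre of its underside; axes parallel to the fence's. Its top, 12 mm above the bench, carries all the rest. A weak spring strip (under 1 N) stands 2.5 mm out of the fence bar's face and gives way; behind it the bar is rigid and does not yield. Pressing on the bar with 3 to 9 N beyond the board's friction is right, over 12 N too hard.
- mug: White mug, 76 mm across, 75 mm high, bystander; origin at the centre of its underside. Leave alone.
- meter: Orange multimeter lying flat, 150 by 75 by 35 mm, bystander; origin at the centre of its underside. Leave alone.
- screwdriver: Screwdriver lying on the bench along its x, about 0.2 m long, bystander. Leave alone.
Not all that is in view belongs to the job. What is shaped like the box but green or red is not meant.

How it is judged:
By the outcome, as a careful person would: the job done as asked, in the order asked, and still so for the second after the job is handed in, with the robot touching nothing.
It also fails if it takes over 69 s, if anything falls off the work surface, if the arm or the gripper's body presses on something with over 40 N, if the wrist force passes 120 N, or if a joint passes its speed limit or range.

ROBOT

A 6-joint arm with a two-finger parallel gripper is mounted at the origin on the work surface. World frame = base frame: x ahead of the robot, y to its left, z up, the work surface at z = 0. Lengths are in m, angles in degrees, forces in N, time in s.
With the tool pointing down it reaches from about 0.4 to 0.825 m from the base axis. Payload 7 kg.
Tool frame: the origin (TCP) lies midway between the tips of the shut fingers; the grasp point (between the pads) lies 19 mm behind it; z points along the fingers, y is the line along which they close (so a half turn about z gives the same grasp; the last joint's range is limited). The gripper opens to 88 mm and grips with 3 to 60 N. Pads are 19 mm wide; open, the fingers measure 130 mm over their backs; the gripper's body (78 mm by 193 mm) begins 47 mm behind the grasp point.
Start: joints at [80.277, 20.546, 0.682, 0, -70.136, -16.507], TCP at [0.298, 0.605, 0.227] pointing down, gripper open.
Joint ranges: [-176.03, 176.03], [-82.01, 121.73], [-58.28, 71.71], [-173.87, 95.51], [-174.79, -0.11], [-173.66, 173.66]. Speed limits (degrees/s): [136.94, 136.94, 172.46, 180, 180, 180].

INTERFACE

Orientations are given as [roll, pitch, yaw] about the fixed x, y, z axes, in that order (R = Rz(yaw) Ry(pitch) Rx(roll)).
In Python, from plant import ctrl gives the robot as it stands. The module is installed in compiled form; this text tells all that it offers.
- The arm moves only by the tool send_rows, never from a script. Its argument "plan" is a list that holds one entry, the list of rows, each a list of 6 numbers: the shift along the tool's x, y, z in fractions of the full range, 1 being 50 cm, then the turn, a rotation vector about the tool's x, y, z in a scale on which 1.0 is 360 degrees. A call has 1 to 8 rows; each row is the pose to reach, as a shift and turn from the pose commanded when the call began, along the tool's axes at that moment; what a row does not reach only later rows make up. A row lasts 1/12 s, in which the tool goes at most 41.7 mm and 7.16 degrees, less where a joint would pass 70% of its speed; a pose out of reach is approached as far as the arm can. Shift and turn numbers lie between -1 and 1, and a call with a number outside is refused. A call with a gripper value outside its range is refused whole. "fingers" is the opening, from 0 (shut) to 1 (fully open), set as the call begins (left out, the last holds). The fingers move at their own pace and stop on an object; the grip force is fixed at half the most. Time passes only in rows, so rows that repeat a pose let the fingers close. It gives the time, the measured TCP pose, the force, the opening and the grip force at its end, in the units of the state.
- ctrl.get_obs(): the state, without advancing time (a new reading comes with each control period).
- ctrl.snapshot(name): name is "side" or "top" or "wrist"; returns a dict with "img" (384x512x3 uint8, red, green, blue), "K" (3x3 intrinsics, pixels), "pose" (4x4, takes a point from camera to world coordinates). Camera axes: x right, y down, z forward; pixel columns grow to the right and rows downward; lengths in m; the calibration is good to about 2 mm. A picture is of the moment at which its call begins. There is no depth.
- ctrl.close_job(): hands the job in; it is judged then, once.
The state is a dict: "clock": time; "joint_pos": joint angles; "qvel": joint speeds; "tau": joint torques, N m; "tool_pos": TCP position; "orientation": TCP orientation; "force": force on the tool from outside, world axes, zero at the start; "moment": the same for the moment, N m; "opening": finger opening in m; "gripper_force": force on a finger pad.
Only numpy, scipy, OpenCV 4.12 (cv2) and the standard library are available. Lean on these libraries where they do the work, as an engineer would, in place of code of your own. Each camera call takes 0.05 s, during which the arm holds its last target. There are 200 camera calls.

## Working session

There is one attempt and no reset: what is moved stays moved. The work goes in short steps, Python scripts to look and compute and a tool call to move; the robot and the scene stay as the last step left them, time stands still between calls to the robot, and variables do not carry over. Pictures are saved under pics/ and viewed, at most 10 in all, crops included, and the job is handed in when it is done.

Besides the shell and the picture viewer there is one more tool, called after "Request:" by a JSON object that holds its "fn" and its "kwargs", one argument or row to a line. send_rows: Moves the arm, as the interface text tells. Its arguments: {"type":"object","properties":{"plan":{"type":"array","items":{"type":"array","items":{"type":"array","items":{"type":"number"}}}},"fingers":{"type":"number"}},"required":["plan"]}

```bash
mkdir -p pics; cat > h.py <<'E'
import numpy as np, cv2
from plant import ctrl
def snap(n,f):
    s=ctrl.snapshot(n); cv2.imwrite(f'pics/{f}.png',s['img'][:,:,::-1]); np.savez(f'pics/{f}.npz',**s); return s
def ray(s,uv,z):
    K,T=s['K'],s['pose']; uv=np.atleast_2d(uv).astype(float)
    d=np.c_[uv,np.ones(len(uv))]@np.linalg.inv(K).T@T[:3,:3].T
    o=T[:3,3]; return o+d*((z-o[2])/d[:,2])[:,None]
def tri(s1,p1,s2,p2):
    P=[s['K']@np.linalg.inv(s['pose'])[:3] for s in(s1,s2)]
    X=cv2.triangulatePoints(P[0],P[1],np.array(p1,float).reshape(-1,2).T,np.array(p2,float).reshape(-1,2).T)
    return (X[:3]/X[3]).T
E
python3 - <<'E'
from h import *
for n in("top","side"): s=snap(n,n+"0"); print(s['pose'].round(3).tolist(),s['K'].round(1).tolist())
a,b=[cv2.imread(f'pics/{n}0.png') for n in("top","side")]
cv2.imwrite('pics/top0x.png',cv2.resize(a,(800,600),interpolation=cv2.INTER_CUBIC))
cv2.imwrite('pics/side0x.png',cv2.resize(b,(800,600),interpolation=cv2.INTER_CUBIC))
print(ctrl.get_obs())
E
```

```text
[[0.003, -0.983, 0.184, 0.249], [-1.0, -0.005, -0.011, -0.056], [0.012, -0.184, -0.983, 1.145], [0.0, 0.0, 0.0, 1.0]] [[395.5, 0.0, 254.4], [0.0, 395.5, 189.2], [0.0, 0.0, 1.0]]
[[-0.953, -0.237, 0.186, 0.248], [-0.301, 0.723, -0.621, 0.603], [0.012, -0.649, -0.761, 0.869], [0.0, 0.0, 0.0, 1.0]] [[352.3, 0.0, 253.8], [0.0, 352.3, 188.4], [0.0, 0.0, 1.0]]
{'clock': 0.1, 'joint_pos': array([ 8.02771855e+01,  2.05873335e+01,  6.37949935e-01, -1.76393062e-02,
       -7.01375757e+01, -1.65051041e+01]), 'qvel': array([ 0.07886826, -0.10196994,  0.13405997,  0.00812408,  0.01273793,
       -0.09017461]), 'tau': array([-1.88012500e-04, -5.84164274e+01,  2.93750417e+01,  7.01550812e+00,
        1.01170645e-02, -5.64229060e-05]), 'tool_pos': array([0.29815827, 0.60506844, 0.22570852]), 'orientation': array([ 1.79911913e+02, -8.80778194e-03, -2.62339177e+01]), 'force': array([-0.74675397,  0.42297428, -0.52911517]), 'moment': array([-0.03832056, -0.00855107, -0.01596357]), 'gripper_force': 0.0, 'opening': 0.08747960824798857}
```

View pics/top0x.png

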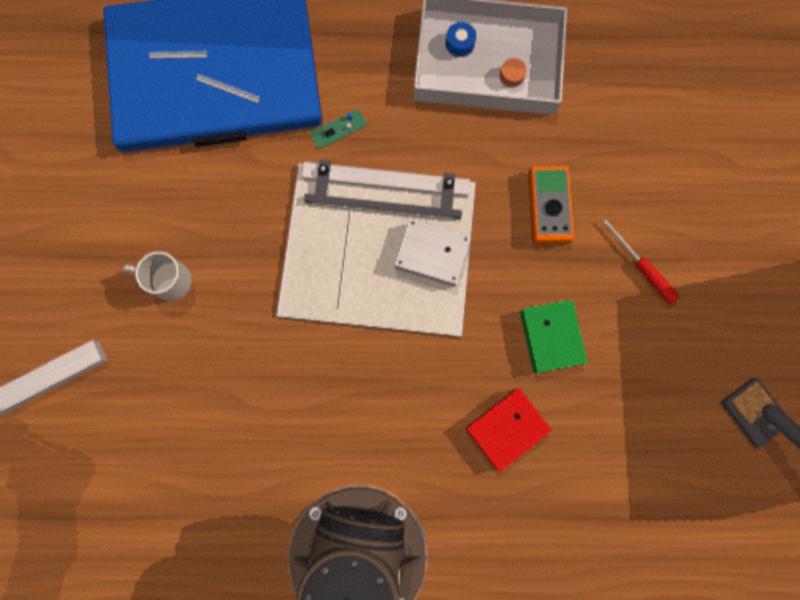

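View pics/side0x.png

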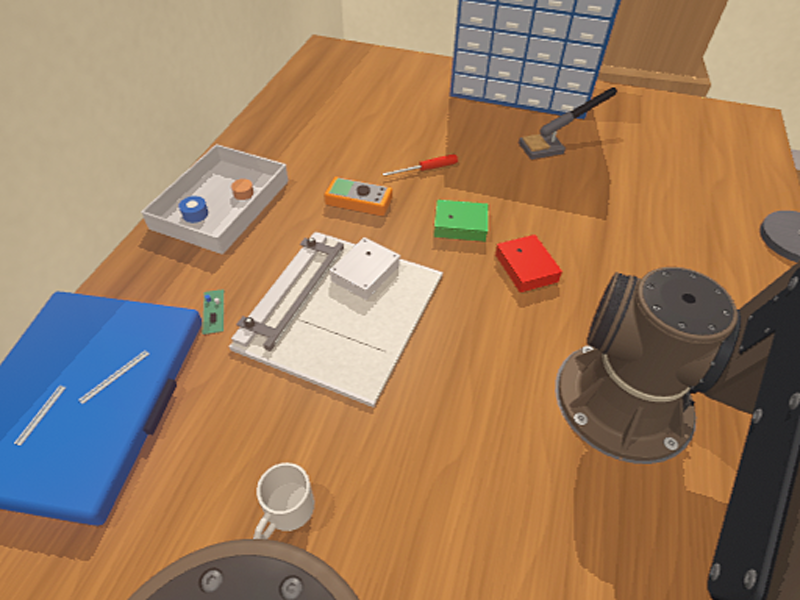

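The picture shows three box shapes (enlarged top-view pixels): aluminium at (432,252), green at (555,336) and red at (508,430). The aluminium one on the white board is the one meant. The fence bar runs from (306,199) to (461,214), and the scribed line from (350,210) to (338,307). Next is the confirming crop, plus a first measurement.

```bash
python3 - <<'E'
from h import *
T,S=[dict(np.load(f'pics/{n}0.npz')) for n in("top","side")]
c=T['img'][95:220,170:310][:,:,::-1]
cv2.imwrite('pics/crop1.png',cv2.resize(c,None,fx=4.5,fy=4.5,interpolation=cv2.INTER_CUBIC))
c=S['img'][145:265,140:290][:,:,::-1]
cv2.imwrite('pics/crop2.png',cv2.resize(c,None,fx=4.5,fy=4.5,interpolation=cv2.INTER_CUBIC))
for n,s,pts in(("top",T,[(280,165),(258,160),(230,180),(250,140)]),("side",S,[(235,165),(225,180),(240,230),(215,200)])):
    for u,v in pts: print(n,(u,v),s['img'][v,u])
q=np.array([[300,163],[475,182],[462,335],[278,317]])*.64
print(ray(T,q,.012).round(3))
q=np.array([[306,199],[461,214]])*.64; print('bar',ray(T,q,.02).round(3))
q=np.array([[350,210],[338,307]])*.64; print('line',ray(T,q,.012).round(3))
E
```

```text
top (280, 165) [221 202 194]
top (258, 160) [218 199 188]
top (230, 180) [218 195 174]
top (250, 140) [211 189 169]
side (235, 165) [244 232 222]
side (225, 180) [236 228 225]
side (240, 230) [240 227 208]
side (215, 200) [233 220 202]
[[ 0.723  0.122  0.012]
 [ 0.686 -0.218  0.012]
 [ 0.388 -0.188  0.012]
 [ 0.421  0.153  0.012]]
bar [[ 0.647  0.107  0.02 ]
 [ 0.619 -0.189  0.02 ]]
line [[0.628 0.023 0.012]
 [0.44  0.042 0.012]]
```

View pics/crop1.png

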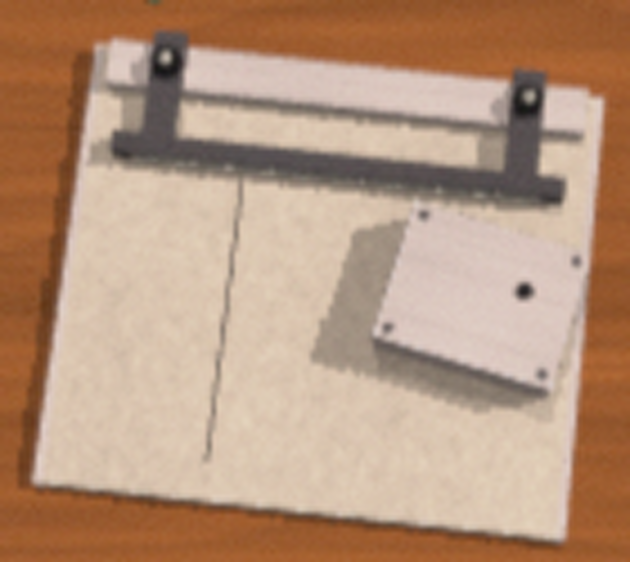

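View pics/crop2.png

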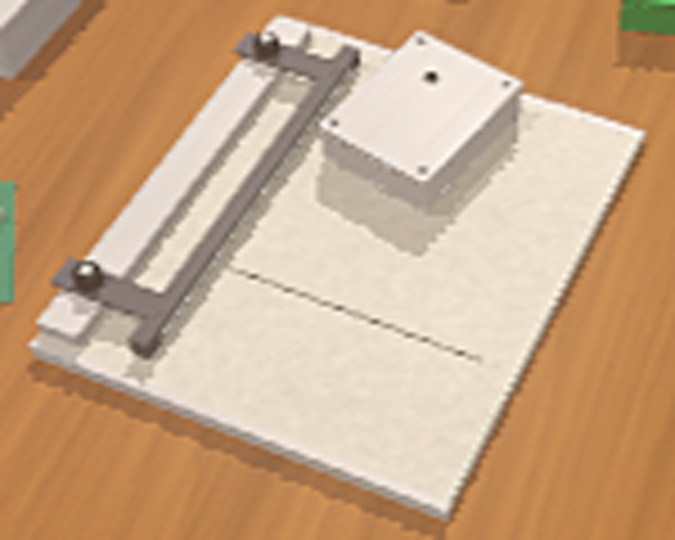

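Crop 1 confirms the box: bare aluminium, on the white board, with its leading (+y, left) end facing the line. Its top corners in crop 1 are (416,203), (583,247), (548,390) and (375,338). In crop 2 they are (320,125), (420,33), (522,85) and (425,183).

```bash
cat >> h.py <<'E'
def F(p,o=None,yaw=-5.7):  # world->fence-parallel axes
    a=np.radians(yaw); return np.array([np.cos(a)*p[0]+np.sin(a)*p[1], -np.sin(a)*p[0]+np.cos(a)*p[1]])
def move(x,y,z,yaw):  # print row (cm, deg) from the present pose
    from scipy.spatial.transform import Rotation as R
    o=ctrl.get_obs(); Rc=R.from_euler('xyz',o['orientation'],degrees=True); Rt=R.from_euler('xyz',[180,0,yaw],degrees=True)
    print('row',(Rc.inv().apply(np.array([x,y,z])-o['tool_pos'])*100).round(2),(Rc.inv()*Rt).as_rotvec(degrees=True).round(2))
E
python3 - <<'E'
from h import *
T,S=[dict(np.load(f'pics/{n}0.npz')) for n in("top","side")]
t=lambda a:np.array(a)/4.5+[170,95]; s=lambda a:np.array(a)/4.5+[140,145]
bt,bs=t([(416,203),(583,247),(548,390),(375,338)]),s([(320,125),(420,33),(522,85),(425,183)])
print('tri box',tri(T,bt,S,bs).round(3)); B=ray(T,bt,.046);B2=ray(S,bs,.046); print('top z.046',B.round(3),'side',B2.round(3))
# line ends, bar front top edge ends
lt,ls=t([(241,180),(207,460)]),s([(232,267),(482,360)])
L=tri(T,lt,S,ls);print('line',L.round(3),ray(T,lt,.012).round(3),ray(S,ls,.012).round(3))
wt,ws=t([(114,152),(563,196)]),s([(157,338),(357,62)])
print('bar',tri(T,wt,S,ws).round(3),ray(T,wt,.028).round(3),ray(S,ws,.028).round(3))
qt,qs=t([(35,485),(565,541)]),s([(448,515),(645,133)])
Q=tri(T,qt,S,qs);print('board front',Q.round(3),ray(T,qt,.012).round(3))
for n,p in(('boxT',B),('boxS',B2),('line',ray(T,lt,.012)),('bar',ray(T,wt,.028)),('barS',ray(S,ws,.028)),('brd',ray(T,qt,.012))): print(n,[F(x).round(3).tolist() for x in p])
move(.5,.2,.2,-5.7)
E
```

```text
tri box [[ 0.6   -0.091  0.045]
 [ 0.567 -0.198  0.049]
 [ 0.477 -0.174  0.044]
 [ 0.512 -0.065  0.042]]
top z.046 [[ 0.6   -0.091  0.046]
 [ 0.572 -0.198  0.046]
 [ 0.478 -0.174  0.046]
 [ 0.511 -0.065  0.046]] side [[ 0.599 -0.09   0.046]
 [ 0.563 -0.2    0.046]
 [ 0.475 -0.172  0.046]
 [ 0.51  -0.062  0.046]]
line [[0.623 0.024 0.013]
 [0.436 0.043 0.011]] [[0.626 0.024 0.012]
 [0.438 0.043 0.012]] [[0.621 0.023 0.012]
 [0.434 0.043 0.012]]
bar [[ 0.636  0.106  0.034]
 [ 0.615 -0.19   0.01 ]] [[ 0.64   0.107  0.028]
 [ 0.611 -0.188  0.028]] [[ 0.636  0.102  0.028]
 [ 0.604 -0.173  0.028]]
board front [[ 0.421  0.154  0.006]
 [ 0.385 -0.187  0.01 ]] [[ 0.421  0.153  0.012]
 [ 0.386 -0.187  0.012]]
boxT [[0.606, -0.031], [0.588, -0.14], [0.493, -0.126], [0.515, -0.014]]
boxS [[0.605, -0.03], [0.58, -0.143], [0.49, -0.124], [0.514, -0.011]]
line [[0.621, 0.086], [0.431, 0.086]]
bar [[0.626, 0.17], [0.627, -0.126]]
barS [[0.622, 0.165], [0.619, -0.112]]
brd [[0.404, 0.194], [0.403, -0.148]]
row [36.01 27.41  2.62] [ 9.000e-02  1.000e-02 -2.053e+01]
```

Careful with the scale: shifts go in shares of 50 cm and turns go in shares of 360 degrees. That gives: 36 cm is 0.72, 27.4 cm is 0.548, -20.5 degrees is -0.0569.

Request:
{"fn": "send_rows", "kwargs": {
  "plan": [
    [[0.72,0.548,0.052,0,0,-0.0569],[0.72,0.548,0.052,0,0,-0.0569],[0.72,0.548,0.052,0,0,-0.0569],[0.72,0.548,0.052,0,0,-0.0569],[0.72,0.548,0.052,0,0,-0.0569],[0.72,0.548,0.052,0,0,-0.0569],[0.72,0.548,0.052,0,0,-0.0569],[0.72,0.548,0.052,0,0,-0.0569]]
  ],
  "fingers": 0.68
}}

```text
clock: 0.77
tool_pos: [0.4471, 0.3056, 0.2073]
orientation: [180.0, 0.0, -5.7]
force: [1.0, 0.2, -0.3]
opening: 0.0595
gripper_force: 0.0
```

```bash
python3 - <<'E'
from h import *
o=ctrl.get_obs();print(o['clock'],o['tool_pos'],o['orientation'],o['joint_pos'])
move(.4453,-.1198,.12,-5.7)
E
```

```text
0.7667 [0.44705094 0.30562325 0.20726682] [ 1.79998576e+02  8.83240139e-03 -5.70987365e+00] [ 5.50960543e+01  8.81204686e+00 -1.78413751e+01 -7.84965955e-03
 -6.33521295e+01  2.91975931e+01]
row [ 4.06 42.35  8.73] [ 0.    0.01 -0.01]
```

To row units: 42 cm is 0.84, 4 cm is 0.08.

Request:
{"fn": "send_rows", "kwargs": {
  "plan": [
    [[0.08,0.84,0.06,0,0,0],[0.08,0.84,0.06,0,0,0],[0.08,0.84,0.06,0,0,0],[0.08,0.84,0.06,0,0,0],[0.08,0.84,0.06,0,0,0],[0.08,0.84,0.06,0,0,0],[0.08,0.84,0.06,0,0,0],[0.08,0.84,0.06,0,0,0]]
  ]
}}

```text
clock: 1.43
tool_pos: [0.4444, -0.0267, 0.1838]
orientation: [-180.0, -0.0, -5.7]
force: [0.9, 0.2, -0.4]
opening: 0.0598
gripper_force: 0.0
```

To row units: 10 cm is 0.2, 1 cm is 0.02.

Request:
{"fn": "send_rows", "kwargs": {
  "plan": [
    [[0,0.2,0.02,0,0,0],[0,0.2,0.02,0,0,0],[0,0.2,0.02,0,0,0],[0,0.2,0.02,0,0,0]]
  ]
}}

```text
clock: 1.77
tool_pos: [0.4337, -0.1273, 0.173]
orientation: [180.0, 0.1, -6.0]
force: [0.2, -0.2, -0.7]
opening: 0.0595
gripper_force: 0.0
```

```bash
python3 - <<'E'
from h import *
o=ctrl.get_obs();print(o['clock'],o['tool_pos'],o['orientation'],o['force'],o['joint_pos'])
move(.4453,-.1198,.022,-5.7)
E
```

```text
1.7667 [ 0.43366826 -0.12733841  0.17297825] [ 1.79974474e+02  1.09071106e-01 -5.96071829e+00] [ 0.18834501 -0.20763792 -0.69726193] [ 8.74338825e+00  1.81056396e+00 -3.06863608e+01 -3.54644583e-03
 -5.76150535e+01  7.52978202e+01]
row [ 1.11 -0.88 15.1 ] [ 0.03  0.11 -0.26]
```

To row units: 14.7 cm is 0.294, 14 cm is 0.28.

Request:
{"fn": "send_rows", "kwargs": {
  "plan": [
    [[0.01,-0.018,0.06,0,0,0],[0.02,-0.018,0.12,0,0,0],[0.02,-0.018,0.18,0,0,0],[0.02,-0.018,0.23,0,0,0],[0.02,-0.018,0.26,0,0,0],[0.02,-0.018,0.28,0,0,0],[0.02,-0.018,0.294,0,0,0],[0.02,-0.018,0.294,0,0,0]]
  ]
}}

```text
clock: 2.43
tool_pos: [0.4451, -0.1162, 0.0255]
orientation: [180.0, 0.2, -5.7]
force: [-0.8, 0.4, 0.8]
opening: 0.0594
gripper_force: 0.0
```

```bash
cat > st.py <<'E'
from h import *
o=ctrl.get_obs();print(o['clock'],'fence',F(o['tool_pos']).round(4),o['tool_pos'].round(4),o['orientation'].round(2),'Ff',F(o['force']).round(2),o['force'].round(2),o['moment'].round(2))
E
python3 st.py; python3 -c "
from h import *
s=snap('top','top1');cv2.imwrite('pics/top1x.png',cv2.resize(s['img'][90:230,150:330,::-1],None,fx=4,fy=4,interpolation=cv2.INTER_CUBIC))
"
```

```text
2.4333 fence [ 0.4544 -0.0714] [ 0.4451 -0.1162  0.0255] [ 1.7997e+02  1.5000e-01 -5.7200e+00] Ff [-0.83  0.29] [-0.8   0.37  0.81] [-0.11 -0.01 -0.05]
```

View pics/top1x.png

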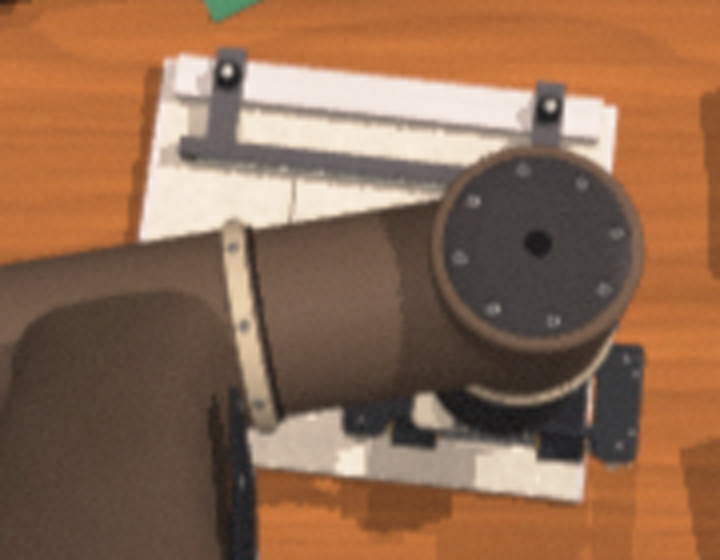

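The arm hides the box from above, with the open fingers standing clear on its near side at about (480,440). Now I push toward the fence.

To row units: 4 cm is 0.08, 3.5 cm is 0.07.

Request:
{"fn": "send_rows", "kwargs": {
  "plan": [
    [[0.01,0,0,0,0,0],[0.02,0,0,0,0,0],[0.03,0,0,0,0,0],[0.04,0,0,0,0,0],[0.05,0,0,0,0,0],[0.06,0,0,0,0,0],[0.07,0,0,0,0,0],[0.08,0,0,0,0,0]]
  ]
}}

```text
clock: 3.15
tool_pos: [0.4849, -0.1207, 0.0264]
orientation: [180.0, 0.1, -5.8]
force: [-3.3, -1.0, 0.4]
opening: 0.06
gripper_force: 1.5
```

To row units: 1.5 cm is 0.03, 1.4 cm is 0.028.

Request:
{"fn": "send_rows", "kwargs": {
  "plan": [
    [[0.006,0,0,0,0,0],[0.012,0,0,0,0,0],[0.018,0,0,0,0,0],[0.022,0,0,0,0,0],[0.026,0,0,0,0,0],[0.028,0,0,0,0,0],[0.03,0,0,0,0,0],[0.03,0,0,0,0,0]]
  ]
}}

```text
clock: 3.82
tool_pos: [0.501, -0.1219, 0.0268]
orientation: [-180.0, -0.0, -5.7]
force: [-1.8, -1.1, -0.7]
opening: 0.0597
gripper_force: 0.8
```

```bash
python3 st.py
```

```text
3.8167 fence [ 0.5106 -0.0715] [ 0.501  -0.1219  0.0268] [-1.80e+02 -2.00e-02 -5.72e+00] Ff [-1.67 -1.28] [-1.78 -1.11 -0.7 ] [-0.19  0.58 -0.11]
```

To row units: 0.6 cm is 0.012, 0.5 cm is 0.01.

Request:
{"fn": "send_rows", "kwargs": {
  "plan": [
    [[0.002,0,0,0,0,0],[0.004,0,0,0,0,0],[0.006,0,0,0,0,0],[0.008,0,0,0,0,0],[0.01,0,0,0,0,0],[0.012,0,0,0,0,0]]
  ]
}}

```text
clock: 4.32
tool_pos: [0.5066, -0.1225, 0.0268]
orientation: [180.0, 0.0, -5.7]
force: [-3.8, -0.3, 1.7]
opening: 0.0595
gripper_force: 2.1
```

Request:
{"fn": "send_rows", "kwargs": {
  "plan": [
    [[0.001,0,0,0,0,0],[0.002,0,0,0,0,0],[0.003,0,0,0,0,0],[0.003,0,0,0,0,0]]
  ]
}}

```text
clock: 4.65
tool_pos: [0.5082, -0.1227, 0.0268]
orientation: [180.0, 0.0, -5.7]
force: [-5.5, 1.2, 2.1]
opening: 0.0594
gripper_force: 2.2
```

To row units: 0.06 cm is 0.0012, 0.03 cm is 0.0006.

Request:
{"fn": "send_rows", "kwargs": {
  "plan": [
    [[0.0006,0,0,0,0,0],[0.0012,0,0,0,0,0],[0.0012,0,0,0,0,0],[0.0012,0,0,0,0,0]]
  ]
}}

```text
clock: 4.98
tool_pos: [0.5088, -0.1227, 0.0268]
orientation: [180.0, -0.0, -5.7]
force: [-4.7, 0.2, 2.0]
opening: 0.0595
gripper_force: 2.2
```

```bash
python3 st.py
```

```text
4.9833 fence [ 0.5185 -0.0716] [ 0.5088 -0.1227  0.0268] [180.    -0.    -5.73] Ff [-4.72 -0.24] [-4.72  0.23  1.97] [0.17 1.59 0.01]
```

To row units: 0.08 cm is 0.0016, 0.04 cm is 0.0008.

Request:
{"fn": "send_rows", "kwargs": {
  "plan": [
    [[0.0008,0,0,0,0,0],[0.0016,0,0,0,0,0],[0.0016,0,0,0,0,0],[0.0016,0,0,0,0,0]]
  ]
}}

```text
clock: 5.32
tool_pos: [0.5094, -0.1228, 0.0268]
orientation: [180.0, 0.0, -5.7]
force: [-5.7, 0.4, 3.2]
opening: 0.0597
gripper_force: 2.5
```

```bash
python3 st.py
```

```text
5.3167 fence [ 0.5191 -0.0716] [ 0.5094 -0.1228  0.0268] [ 1.80e+02  2.00e-02 -5.73e+00] Ff [-5.74 -0.2 ] [-5.73  0.37  3.16] [0.2  1.83 0.05]
```

To row units: 0.08 cm is 0.0016, 0.04 cm is 0.0008.

Request:
{"fn": "send_rows", "kwargs": {
  "plan": [
    [[0.0008,0,0,0,0,0],[0.0016,0,0,0,0,0],[0.0016,0,0,0,0,0],[0.0016,0,0,0,0,0]]
  ]
}}

```text
clock: 5.65
tool_pos: [0.5102, -0.1229, 0.0268]
orientation: [180.0, 0.0, -5.7]
force: [-5.3, 1.6, 3.5]
opening: 0.0593
gripper_force: 2.6
```

```bash
python3 st.py
```

```text
5.65 fence [ 0.5198 -0.0716] [ 0.5102 -0.1229  0.0268] [ 1.80e+02  2.00e-02 -5.74e+00] Ff [-5.39  1.09] [-5.26  1.62  3.51] [0.19 1.86 0.06]
```

To row units: 0.1 cm is 0.002, 0.05 cm is 0.001.

Request:
{"fn": "send_rows", "kwargs": {
  "plan": [
    [[0.001,0,0,0,0,0],[0.002,0,0,0,0,0],[0.002,0,0,0,0,0],[0.002,0,0,0,0,0]]
  ]
}}

```text
clock: 5.98
tool_pos: [0.5111, -0.123, 0.0268]
orientation: [180.0, 0.0, -5.7]
force: [-5.3, 0.6, 2.9]
opening: 0.0595
gripper_force: 2.6
```

```bash
python3 st.py; python3 -c "
from h import *
s=snap('side','side2');cv2.imwrite('pics/side2x.png',cv2.resize(s['img'][140:260,140:300,::-1],None,fx=5,fy=5,interpolation=cv2.INTER_CUBIC))
"
```

```text
5.9833 fence [ 0.5208 -0.0716] [ 0.5111 -0.123   0.0268] [ 1.80e+02  2.00e-02 -5.73e+00] Ff [-5.32  0.03] [-5.29  0.56  2.86] [ 0.18  1.8  -0.  ]
```

View pics/side2x.png

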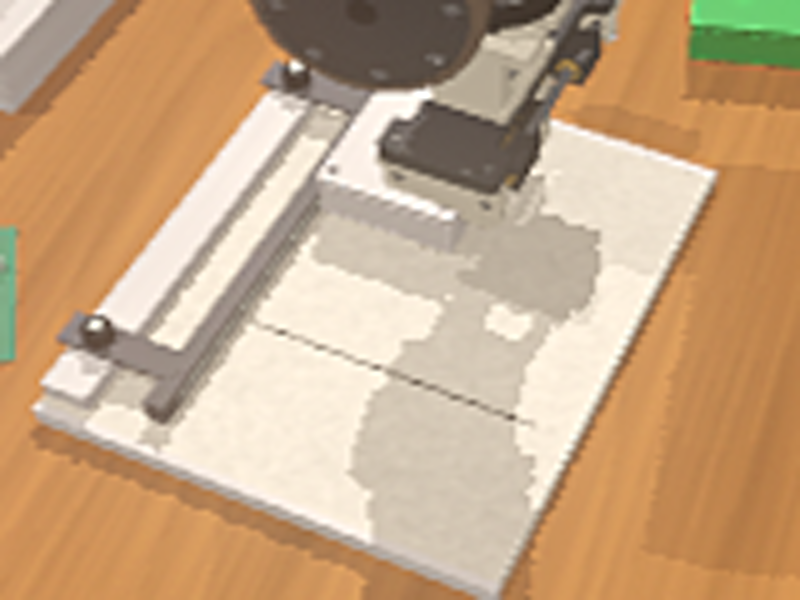

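The box now lies parallel and next to the bar, with its leading corner at (320,190). It still yields at about 5 N, so it is on the spring strip and not yet on the solid bar. I continue in small steps.

To row units: 0.08 cm is 0.0016, 0.04 cm is 0.0008.

Request:
{"fn": "send_rows", "kwargs": {
  "plan": [
    [[0.0008,0,0,0,0,0],[0.0016,0,0,0,0,0],[0.0016,0,0,0,0,0],[0.0016,0,0,0,0,0]]
  ]
}}

```text
clock: 6.37
tool_pos: [0.5115, -0.1231, 0.0267]
orientation: [180.0, 0.1, -5.7]
force: [-7.0, 0.2, 4.3]
opening: 0.0595
gripper_force: 3.2
```

```bash
python3 st.py
```

```text
6.3667 fence [ 0.5212 -0.0716] [ 0.5115 -0.1231  0.0267] [ 1.7999e+02  7.0000e-02 -5.7400e+00] Ff [-6.94 -0.53] [-6.96  0.16  4.3 ] [ 0.35  2.24 -0.  ]
```

To row units: 0.06 cm is 0.0012, 0.03 cm is 0.0006.

Request:
{"fn": "send_rows", "kwargs": {
  "plan": [
    [[0.0006,0,0,0,0,0],[0.0012,0,0,0,0,0],[0.0012,0,0,0,0,0],[0.0012,0,0,0,0,0]]
  ]
}}

```text
clock: 6.7
tool_pos: [0.5115, -0.1231, 0.0266]
orientation: [180.0, 0.1, -5.7]
force: [-7.7, 2.0, 5.0]
opening: 0.0593
gripper_force: 3.9
```

```bash
python3 st.py
```

```text
6.7 fence [ 0.5212 -0.0717] [ 0.5115 -0.1231  0.0266] [ 1.7999e+02  1.2000e-01 -5.7400e+00] Ff [-7.85  1.26] [-7.69  2.04  4.98] [0.58 2.74 0.08]
```

To row units: 0.08 cm is 0.0016, 0.06 cm is 0.0012.

Request:
{"fn": "send_rows", "kwargs": {
  "plan": [
    [[0.0006,0,0,0,0,0],[0.0012,0,0,0,0,0],[0.0016,0,0,0,0,0],[0.0016,0,0,0,0,0]]
  ]
}}

```text
clock: 7.03
tool_pos: [0.5115, -0.1232, 0.0264]
orientation: [180.0, 0.2, -5.8]
force: [-9.2, 3.3, 5.9]
opening: 0.0601
gripper_force: 5.0
```

```bash
python3 st.py
```

```text
7.0333 fence [ 0.5212 -0.0718] [ 0.5115 -0.1232  0.0264] [179.98   0.2   -5.75] Ff [-9.47  2.39] [-9.18  3.32  5.85] [0.9  3.45 0.12]
```

To row units: 0.05 cm is 0.001, 0.04 cm is 0.0008.

Request:
{"fn": "send_rows", "kwargs": {
  "plan": [
    [[0.0004,0,0,0,0,0],[0.0008,0,0,0,0,0],[0.001,0,0,0,0,0],[0.001,0,0,0,0,0],[0.001,0,0,0,0,0]]
  ]
}}

```text
clock: 7.45
tool_pos: [0.5115, -0.1232, 0.0264]
orientation: [180.0, 0.2, -5.8]
force: [-10.9, 3.9, 7.5]
opening: 0.0596
gripper_force: 5.6
```

```bash
python3 st.py
```

```text
7.45 fence [ 0.5212 -0.0718] [ 0.5115 -0.1232  0.0264] [179.98   0.24  -5.75] Ff [-11.23   2.8 ] [-10.9    3.9    7.54] [1.22 3.92 0.03]
```

It is solid now: about 11 N in total, of which about 6 N is on the bar, with no further motion. I back off and lift.

To row units: -17 cm is -0.34, -13 cm is -0.26.

Request:
{"fn": "send_rows", "kwargs": {
  "plan": [
    [[-0.006,0,0,0,0,0],[-0.02,0,0,0,0,0],[-0.05,0,0,0,0,0],[-0.08,0,-0.04,0,0,0],[-0.08,0,-0.1,0,0,0],[-0.08,0,-0.18,0,0,0],[-0.08,0,-0.26,0,0,0],[-0.08,0,-0.34,0,0,0]]
  ]
}}

```text
clock: 8.12
tool_pos: [0.4747, -0.1192, 0.1993]
orientation: [-180.0, -0.2, -5.7]
force: [2.2, -0.2, -0.4]
opening: 0.0595
gripper_force: 0.0
```

```bash
python3 - <<'E'
from h import *
o=ctrl.get_obs();print(o['clock'],o['tool_pos'],o['orientation'])
move(.5493,-.2357,.2,-95.7)
E
```

```text
8.1167 [ 0.4746953  -0.119181    0.19930486] [-1.79983827e+02 -1.60368089e-01 -5.70810097e+00]
row [ 8.58 10.85 -0.05] [-0.14 -0.11 89.99]
```

To row units: 10.9 cm is 0.218, 9.8 cm is 0.196, 56 degrees is 0.1556.

Request:
{"fn": "send_rows", "kwargs": {
  "plan": [
    [[0.02,0.028,0,0,0,0.0194],[0.04,0.056,0,0,0,0.0389],[0.06,0.084,0,0,0,0.0583],[0.08,0.112,0,0,0,0.0778],[0.1,0.14,0,0,0,0.0972],[0.12,0.168,0,0,0,0.1167],[0.15,0.196,0,0,0,0.1361],[0.172,0.218,0,0,0,0.1556]]
  ],
  "fingers": 0.455
}}

```text
clock: 8.78
tool_pos: [0.5506, -0.2375, 0.1972]
orientation: [-179.9, -0.1, -62.1]
force: [0.4, -0.3, -0.1]
opening: 0.0399
gripper_force: 0.0
```

To row units: 34 degrees is 0.0944.

Request:
{"fn": "send_rows", "kwargs": {
  "plan": [
    [[0,0,0,0,0,0.0194],[0,0,0,0,0,0.0389],[0,0,0,0,0,0.0583],[0,0,0,0,0,0.0778],[0,0,0,0,0,0.0944],[0,0,0,0,0,0.0944]]
  ]
}}

```text
clock: 9.28
tool_pos: [0.5497, -0.2364, 0.1971]
orientation: [-179.9, -0.0, -96.0]
force: [-0.1, -0.6, -0.3]
opening: 0.0397
gripper_force: 0.0
```

```bash
python3 st.py; python3 - <<'E'
from h import *
s=snap('wrist','wr1');cv2.imwrite('pics/wr1x.png',cv2.resize(s['img'][:,:,::-1],(800,600)));print(s['pose'].round(3).tolist())
snap('top','top3');snap('side','side3')
move(.5493,-.2357,.027,-95.7)
E
```

```text
9.2833 fence [ 0.5705 -0.1806] [ 0.5497 -0.2364  0.1971] [-1.7988e+02 -1.0000e-02 -9.6000e+01] Ff [-0.04 -0.64] [-0.1  -0.63 -0.28] [ 0.09 -0.06  0.05]
[[-0.995, 0.099, 0.028, 0.542], [0.103, 0.963, 0.248, -0.303], [-0.002, 0.25, -0.968, 0.355], [0.0, 0.0, 0.0, 1.0]]
row [-0.06  0.03 17.  ] [-0.07 -0.01  0.19]
```

View pics/wr1x.png

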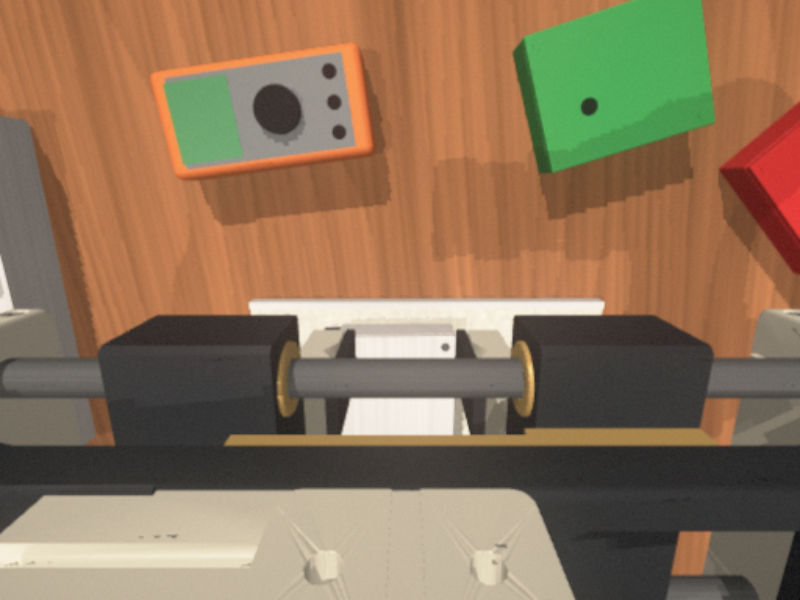

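The wrist view shows the box's trailing end between the fingers, with its top edge at about row 334 and columns 355–455, and its foot at about row 325. The meter (265,110) and the green box (615,85) are clear of the path.

```bash
python3 - <<'E'
from h import *
W=dict(np.load('pics/wr1.npz'));S=dict(np.load('pics/side2.npz'));
for u,v,z in((405,334,.046),(405,325,.012)): print('end',F(ray(W,np.array([u,v])*.64,z)[0]).round(4))
for n,p,z in(('cornA',(318,180),.046),('cornD',(455,215),.046),('line1',(252,320),.012),('line2',(533,424),.012)): print(n,F(ray(S,np.array(p)/5+140,z)[0]).round(4))
for i,n in enumerate(('top3','side3')):
    im=dict(np.load(f'pics/{n}.npz'))['img'][:,:,::-1]
    c=im[90:230,165:315] if i==0 else im[140:260,140:300]
    globals()['c%d'%i]=cv2.resize(c,(640,600 if i==0 else 480),interpolation=cv2.INTER_CUBIC)
cv2.imwrite('pics/m3.png',cv2.resize(c0,(400,400)) if 0 else c1)
E
```

```text
end [ 0.5708 -0.1318]
end [ 0.5709 -0.1272]
cornA [ 0.6199 -0.0078]
cornD [ 0.5281 -0.0162]
line1 [0.619  0.0852]
line2 [0.4296 0.0863]
```

Request:
{"fn": "send_rows", "kwargs": {
  "plan": [
    [[0,0,0.06,0,0,0],[0,0,0.12,0,0,0],[0,0,0.18,0,0,0],[0,0,0.23,0,0,0],[0,0,0.28,0,0,0],[0,0,0.31,0,0,0],[0,0,0.34,0,0,0],[0,0,0.34,0,0,0]]
  ]
}}

```text
clock: 10.1
tool_pos: [0.5471, -0.2359, 0.0237]
orientation: [179.7, 0.0, -95.6]
force: [-0.3, -0.3, -0.0]
opening: 0.04
gripper_force: 0.0
```

View pics/m3.png

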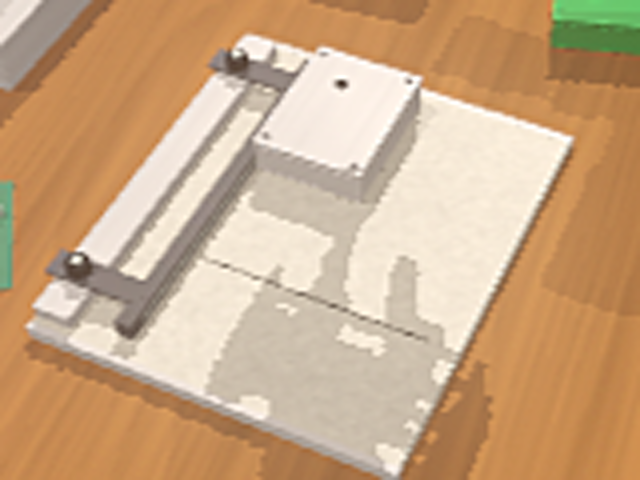

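```bash
python3 st.py
```

```text
10.1 fence [ 0.5679 -0.1804] [ 0.5471 -0.2359  0.0237] [ 1.7974e+02  2.0000e-02 -9.5600e+01] Ff [-0.24 -0.28] [-0.26 -0.26 -0.04] [ 0.1   0.04 -0.01]
```

The box lies flat against the bar, its leading end about 97 mm short of the line (box corners (255,150) and (360,195), line from (205,258) to (430,340)). Next I push along the bar, with a slight bias toward it.

To row units: -4.6 cm is -0.092, -1.6 cm is -0.032.

Request:
{"fn": "send_rows", "kwargs": {
  "plan": [
    [[-0.016,0,0,0,0,0],[-0.032,0,0,0,0,0],[-0.048,0,0,0,0,0],[-0.064,0,0,0,0,0],[-0.072,0,0,0,0,0],[-0.08,0,0,0,0,0],[-0.086,0,0,0,0,0],[-0.092,0,0,0,0,0]]
  ]
}}

```text
clock: 10.77
tool_pos: [0.5539, -0.1909, 0.0276]
orientation: [-179.9, -0.0, -95.7]
force: [-1.0, -5.7, 3.1]
opening: 0.04
gripper_force: 2.8
```

```bash
python3 st.py
```

```text
10.7667 fence [ 0.5701 -0.1349] [ 0.5539 -0.1909  0.0276] [-1.7995e+02 -5.0000e-02 -9.5700e+01] Ff [-0.43 -5.77] [-1.   -5.7   3.09] [-1.93  0.21 -0.05]
```

To row units: -3.2 cm is -0.064, -2.8 cm is -0.056.

Request:
{"fn": "send_rows", "kwargs": {
  "plan": [
    [[-0.008,-0.0006,0,0,0,0],[-0.016,-0.0012,0,0,0,0],[-0.024,-0.0016,0,0,0,0],[-0.032,-0.002,0,0,0,0],[-0.04,-0.0022,0,0,0,0],[-0.048,-0.0024,0,0,0,0],[-0.056,-0.0026,0,0,0,0],[-0.064,-0.0028,0,0,0,0]]
  ]
}}

```text
clock: 11.43
tool_pos: [0.5575, -0.1596, 0.0272]
orientation: [179.9, -0.1, -95.8]
force: [-2.3, -5.1, 3.8]
opening: 0.0398
gripper_force: 3.1
```

```bash
python3 st.py
```

```text
11.4333 fence [ 0.5706 -0.1034] [ 0.5575 -0.1596  0.0272] [ 1.7995e+02 -6.0000e-02 -9.5750e+01] Ff [-1.75 -5.32] [-2.27 -5.12  3.79] [-2.11  0.73 -0.07]
```

To row units: -3.8 cm is -0.076, -0.07 cm is -0.0014.

Request:
{"fn": "send_rows", "kwargs": {
  "plan": [
    [[-0.01,-0.0004,0,0,0,0],[-0.02,-0.0006,0,0,0,0],[-0.03,-0.0008,0,0,0,0],[-0.04,-0.001,0,0,0,0],[-0.05,-0.0012,0,0,0,0],[-0.06,-0.0014,0,0,0,0],[-0.07,-0.0016,0,0,0,0],[-0.076,-0.0016,0,0,0,0]]
  ]
}}

```text
clock: 12.1
tool_pos: [0.5616, -0.1216, 0.0269]
orientation: [179.9, -0.1, -95.7]
force: [-3.3, -6.3, 3.8]
opening: 0.0399
gripper_force: 3.0
```

```bash
python3 st.py; python3 -c "
from h import *
s=snap('side','side4');cv2.imwrite('pics/side4x.png',cv2.resize(s['img'][165:240,160:260,::-1],None,fx=8,fy=8,interpolation=cv2.INTER_CUBIC))
"
```

```text
12.1 fence [ 0.5709 -0.0652] [ 0.5616 -0.1216  0.0269] [ 1.799e+02 -6.000e-02 -9.575e+01] Ff [-2.63 -6.56] [-3.27 -6.26  3.77] [-2.01  0.81 -0.08]
```

View pics/side4x.png

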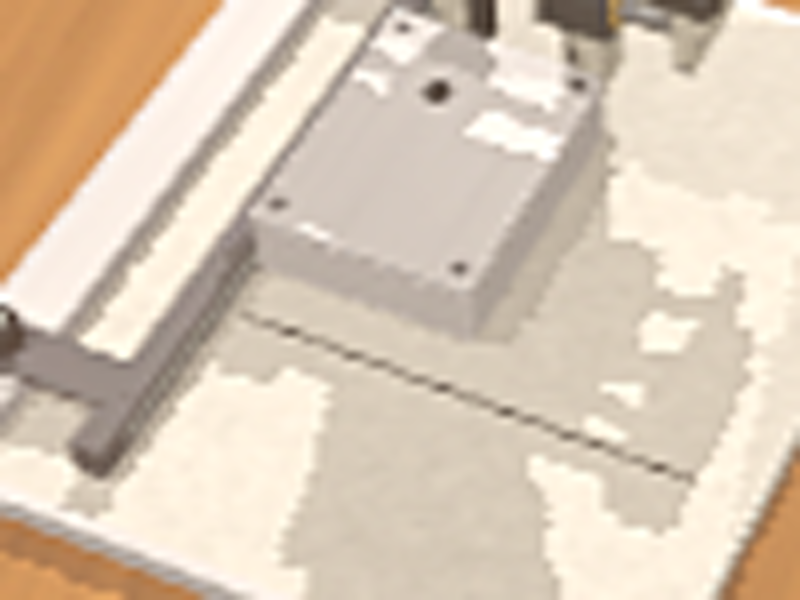

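The leading end's foot runs from about (258,262) to (475,338), the line from (245,314) to (690,480), and the box lies flat on the bar. I now measure the remaining gap.

```bash
python3 - <<'E'
from h import *
S=dict(np.load('pics/side4.npz'))
g=lambda p,z:F(ray(S,np.array(p)/8+[160,165]-[.44,.44],z)[0]).round(4)
for n,p,z in(('footA',(258,262),.012),('footD',(473,338),.012),('topA',(250,212),.046),('topD',(478,290),.046),('l1',(245,314),.012),('l2',(690,480),.012),('lm',(500,409),.012)): print(n,g(p,z))
# profile along fence y across line & foot, at fence x=.58,.56
gr=cv2.cvtColor(S['img'],cv2.COLOR_RGB2GRAY).astype(np.float32)
a=np.radians(-5.7);P=S['K']@np.linalg.inv(S['pose'])[:3]
for X in(.6,.58,.56,.54):
    y=np.arange(.04,.1,.002); w=np.c_[np.cos(a)*X-np.sin(a)*y,np.sin(a)*X+np.cos(a)*y,0*y+.012,0*y+1]@P.T
    uv=(w[:,:2]/w[:,2:]).astype(np.float32); print(X,cv2.remap(gr,uv[:,0],uv[:,1],cv2.INTER_LINEAR).ravel().astype(int))
E
```

```text
footA [0.6282 0.0604]
footD [0.5347 0.06  ]
topA [0.6257 0.0627]
topD [0.5294 0.0615]
l1 [0.62   0.0849]
l2 [0.4321 0.0865]
lm [0.5103 0.0858]
0.6 [196 185 180 175 175 176 177 176 175 176 179 189 201 204 205 205 205 205
 206 207 207 188 135 126 178 211 207 205 205 205]
0.58 [194 182 179 177 176 177 178 177 176 176 179 190 202 206 208 207 206 206
 207 208 208 195 169 168 197 214 211 208 203 204]
0.56 [196 183 179 175 174 175 176 176 175 175 179 188 195 202 208 208 207 206
 205 206 207 188 157 167 203 211 209 208 207 207]
0.54 [160 162 163 165 167 171 175 179 178 176 177 184 194 204 208 207 206 205
 206 206 205 198 180 176 194 204 206 204 203 204]
```

The gap is about 23 mm. I push 20 mm, then re-measure.

To row units: -1.9 cm is -0.038, -1.85 cm is -0.037.

Request:
{"fn": "send_rows", "kwargs": {
  "plan": [
    [[-0.008,-0.0002,0,0,0,0],[-0.016,-0.0004,0,0,0,0],[-0.024,-0.0004,0,0,0,0],[-0.03,-0.0004,0,0,0,0],[-0.034,-0.0004,0,0,0,0],[-0.037,-0.0004,0,0,0,0],[-0.038,-0.0004,0,0,0,0],[-0.038,-0.0004,0,0,0,0]]
  ]
}}

```text
clock: 12.82
tool_pos: [0.5638, -0.1029, 0.0268]
orientation: [179.9, -0.0, -95.8]
force: [-2.3, -5.1, 0.9]
opening: 0.0401
gripper_force: 2.5
```

```bash
python3 st.py; cat > prof.py <<'E'
from h import *
import sys
S=snap('side',sys.argv[1])
gr=cv2.cvtColor(S['img'],cv2.COLOR_RGB2GRAY).astype(np.float32)
a=np.radians(-5.7);P=S['K']@np.linalg.inv(S['pose'])[:3]
for X in(.61,.6,.58,.56,.54,.51,.49,.47):
    y=np.arange(.07,.1,.001); w=np.c_[np.cos(a)*X-np.sin(a)*y,np.sin(a)*X+np.cos(a)*y,0*y+.012,0*y+1]@P.T
    uv=(w[:,:2]/w[:,2:]).astype(np.float32); print(X,cv2.remap(gr,uv[:,0],uv[:,1],cv2.INTER_LINEAR).ravel().astype(int))
cv2.imwrite(f'pics/{sys.argv[1]}x.png',cv2.resize(S['img'][165:240,160:260,::-1],None,fx=8,fy=8,interpolation=cv2.INTER_CUBIC))
E
python3 prof.py side5
```

```text
12.8167 fence [ 0.5712 -0.0463] [ 0.5638 -0.1029  0.0268] [ 1.7991e+02 -5.0000e-02 -9.5750e+01] Ff [-1.83 -5.27] [-2.35 -5.07  0.94] [-1.66  0.79 -0.06]
0.61 [177 176 176 176 176 176 176 175 175 175 175 175 172 166 160 154 162 176
 189 200 207 206 206 206 206 205 205 205 205 205]
0.6 [175 175 175 175 175 175 175 176 183 188 193 196 179 158 131 114 127 156
 178 201 210 208 206 205 204 205 205 205 205 205]
0.58 [178 178 178 178 178 178 178 179 180 182 186 188 184 179 170 162 170 183
 198 214 214 213 211 211 209 207 205 203 202 202]
0.56 [176 176 176 175 175 174 174 178 183 189 196 193 185 173 159 159 169 184
 203 212 211 210 209 208 207 207 206 206 206 207]
0.54 [172 174 176 177 179 179 178 178 178 178 180 184 186 185 181 176 178 186
 195 201 204 206 206 205 204 204 203 203 204 204]
0.51 [205 204 204 204 204 205 205 205 206 206 206 206 204 200 178 159 144 137
 162 183 199 209 208 207 205 204 204 203 201 200]
0.49 [204 204 205 205 205 206 207 208 208 208 208 207 205 193 180 167 154 166
 184 199 212 211 210 209 208 207 207 207 207 207]
0.47 [208 208 207 207 215 226 237 247 250 250 251 252 232 201 166 130 132 153
 179 203 209 209 209 209 219 229 240 251 251 249]
```

To row units: -0.3 cm is -0.006, -0.25 cm is -0.005.

Request:
{"fn": "send_rows", "kwargs": {
  "plan": [
    [[-0.002,0,0,0,0,0],[-0.004,0,0,0,0,0],[-0.005,0,0,0,0,0],[-0.006,0,0,0,0,0],[-0.006,0,0,0,0,0]]
  ]
}}

```text
clock: 13.28
tool_pos: [0.5641, -0.0999, 0.0268]
orientation: [179.9, -0.0, -95.8]
force: [-2.9, -5.6, 2.8]
opening: 0.0398
gripper_force: 2.6
```

```bash
python3 st.py; python3 prof.py side6
```

```text
13.2833 fence [ 0.5713 -0.0434] [ 0.5641 -0.0999  0.0268] [ 1.7991e+02 -5.0000e-02 -9.5760e+01] Ff [-2.32 -5.85] [-2.89 -5.6   2.84] [-1.71  0.77 -0.07]
0.61 [171 175 176 177 177 176 176 176 176 175 175 175 170 162 156 151 159 175
 190 200 207 206 206 206 206 205 205 205 205 205]
0.6 [176 175 176 177 177 177 177 177 177 177 176 176 163 148 129 117 130 158
 180 203 211 209 207 205 204 205 205 205 204 204]
0.58 [181 178 176 176 176 176 176 177 177 177 177 175 166 158 150 145 160 177
 196 214 214 212 211 210 208 206 204 203 202 201]
0.56 [177 177 177 177 177 176 176 176 175 175 175 169 160 150 138 142 158 179
 203 214 212 211 209 208 207 207 206 206 206 207]
0.54 [161 163 165 167 169 171 173 174 175 177 177 173 167 161 153 157 166 182
 197 202 205 206 206 205 204 204 203 203 204 204]
0.51 [204 204 203 204 204 205 205 205 206 206 206 206 204 200 178 159 144 137
 163 184 200 210 208 207 206 204 204 203 201 200]
0.49 [204 204 205 205 205 206 207 208 208 208 208 207 205 193 180 167 154 166
 184 199 212 211 210 209 208 207 207 207 207 207]
0.47 [208 207 207 206 209 215 224 235 243 248 250 251 238 217 191 161 156 168
 186 204 207 207 208 208 208 207 207 206 218 229]
```

View pics/side6x.png

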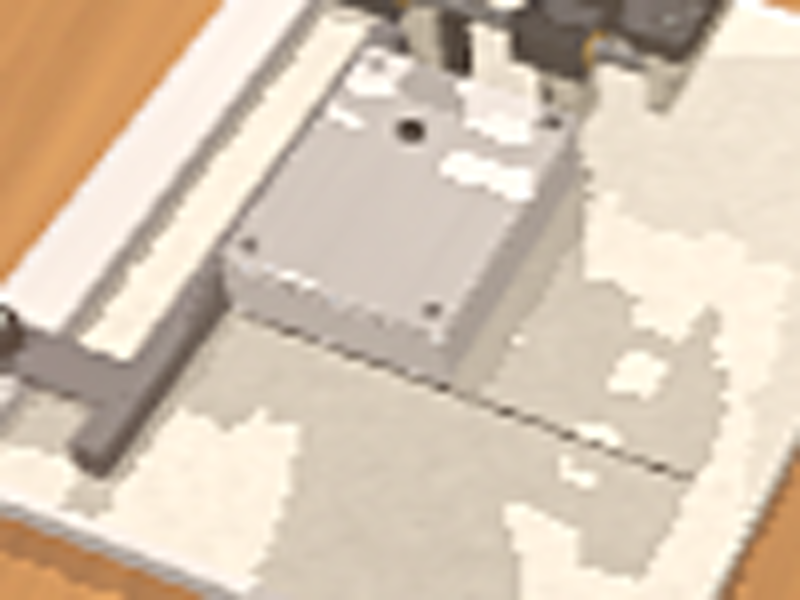

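The foot of the leading end just meets the line's near edge, from (240,312) to (450,388), about 1 mm short of its centre. I push 1 mm more, then release.

To row units: -0.1 cm is -0.002, -0.05 cm is -0.001.

Request:
{"fn": "send_rows", "kwargs": {
  "plan": [
    [[-0.001,0,0,0,0,0],[-0.002,0,0,0,0,0],[-0.002,0,0,0,0,0],[-0.002,0,0,0,0,0]]
  ]
}}

```text
clock: 13.67
tool_pos: [0.5642, -0.099, 0.0268]
orientation: [179.9, -0.0, -95.8]
force: [-3.0, -4.4, 2.6]
opening: 0.0404
gripper_force: 2.6
```

```bash
python3 st.py; python3 prof.py side7
```

```text
13.6667 fence [ 0.5713 -0.0424] [ 0.5642 -0.099   0.0268] [ 1.7991e+02 -5.0000e-02 -9.5760e+01] Ff [-2.55 -4.69] [-3.01 -4.42  2.56] [-1.7   0.81 -0.13]
0.61 [180 178 176 176 176 176 176 175 175 174 174 174 175 178 183 188 193 196
 200 203 205 205 205 205 205 205 205 205 205 205]
0.6 [178 178 178 177 177 176 176 176 176 176 176 175 169 161 151 144 153 171
 186 202 209 207 205 204 204 204 204 205 204 204]
0.58 [186 181 176 176 176 176 176 177 177 177 177 178 184 190 195 198 197 199
 205 212 211 210 210 210 208 206 204 203 202 201]
0.56 [179 175 175 176 176 177 177 176 175 175 174 172 169 164 157 159 169 184
 204 212 211 210 209 208 207 207 206 206 206 206]
0.54 [162 162 163 164 164 166 168 170 173 175 178 181 184 189 194 191 190 191
 192 198 202 204 205 204 203 203 203 203 203 204]
0.51 [204 203 203 203 204 205 205 205 206 206 206 206 204 200 178 159 144 137
 163 184 200 210 208 206 205 203 203 202 201 200]
0.49 [204 204 204 204 205 205 206 207 208 208 208 206 204 193 180 167 153 165
 183 198 211 211 209 208 207 207 207 207 207 207]
0.47 [209 208 208 207 206 206 208 212 220 231 241 250 240 219 192 163 157 168
 185 203 207 207 208 208 208 207 207 207 218 230]
```

To row units: -14 cm is -0.28, -10 cm is -0.2.

Request:
{"fn": "send_rows", "kwargs": {
  "plan": [
    [[0.002,0.0006,0,0,0,0],[0.01,0.001,0,0,0,0],[0.03,0.001,0,0,0,0],[0.06,0.001,0,0,0,0],[0.08,0.001,-0.04,0,0,0],[0.08,0.001,-0.12,0,0,0],[0.08,0.001,-0.2,0,0,0],[0.08,0.001,-0.28,0,0,0]]
  ]
}}

```text
clock: 14.38
tool_pos: [0.5601, -0.1388, 0.1682]
orientation: [179.9, -0.0, -95.8]
force: [0.7, 0.4, -0.8]
opening: 0.04
gripper_force: 0.0
```

To row units: 13 cm is 0.26, 11 cm is 0.22.

Request:
{"fn": "send_rows", "kwargs": {
  "plan": [
    [[0.08,0,-0.02,0,0,0],[0.16,0,-0.02,0,0,0],[0.22,0,-0.02,0,0,0],[0.26,0,-0.02,0,0,0],[0.26,0,-0.02,0,0,0],[0.26,0,-0.02,0,0,0]]
  ]
}}

```text
clock: 14.88
tool_pos: [0.5471, -0.2689, 0.1765]
orientation: [180.0, 0.0, -95.9]
force: [-0.2, 0.3, -0.4]
opening: 0.0395
gripper_force: 0.0
```

```bash
python3 st.py; python3 prof.py side8|head -5; python3 - <<'E'
from h import *
T=snap('top','top8')
a=cv2.resize(T['img'][95:215,170:300][:,:,::-1],(520,480),interpolation=cv2.INTER_CUBIC)
cv2.imwrite('pics/top8x.png',a)
S=dict(np.load('pics/side8.npz'))
b=cv2.imread('pics/side8x.png');c=np.zeros((600,800,3),np.uint8);c[:360,:480]=cv2.resize(b,(480,360));c[:300,480:]=cv2.resize(a,(320,300));cv2.imwrite('pics/fin.png',c)
E
```

```text
14.8833 fence [ 0.5711 -0.2132] [ 0.5471 -0.2689  0.1765] [ 1.7999e+02  2.0000e-02 -9.5870e+01] Ff [-0.21  0.24] [-0.19  0.26 -0.36] [ 0.11 -0.06  0.02]
0.61 [174 173 171 171 171 170 170 170 170 169 169 169 170 173 177 182 186 190
 193 196 199 199 199 199 199 198 198 198 198 199]
0.6 [172 172 172 172 172 172 172 171 171 171 170 170 164 157 147 140 149 166
 180 196 203 201 199 198 198 198 198 199 199 199]
0.58 [181 176 171 171 171 171 171 172 172 172 172 174 179 185 189 192 191 194
```

View pics/fin.png

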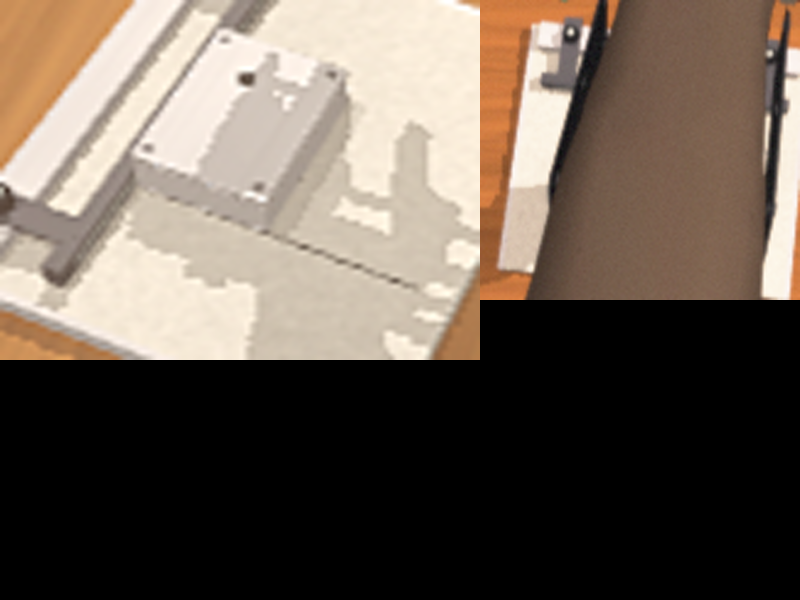

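The box is flat against the bar with its leading end on the line ((140,190) to (265,232) in the left inset). The gripper is clear.

```bash
python3 -c "
from plant import ctrl
print(ctrl.close_job())"
```

```text
the job is handed in; nothing more can be done
None
```

I pressed the box home on the solid fence bar (about 6 N), slid it along to the line (within about 1 mm by the side camera), left it flat against the bar with the gripper clear, and handed the job in at about 15 s; no verdict came back, and I viewed 11 pictures, one over the limit of 10.

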